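# Slide a pressed heel block out of its die and stack it

## Task

Get the pressed shoe heel out of the open metal die: it lies just below the die's top face, so push it from the finger well up the sloping end until it sticks out, then pick it up. Set it down without dropping it on top of the pile of two finished heels, squarely with its edges in line with theirs (either end first), and leave the pile and everything else on the bench where they are.

Things in the scene. Friction and masses are not known exactly. Their poses are not given: they have to be found in the camera images.
- heel: layered leatherboard shoe heel, about 0.14 kg, 100 long (x) by 60 wide (y) by 24 thick (z), its sides upright; origin at the centre of its underside; the two corners at its -x end are rounded (radius 10), the +x end is square. It starts lying in the die, its axes along the die's, its square +x end at the foot of the slope.
- die: fixed aluminium forming die, 238 long (x), 100 wide (y), 36 high, open on top; origin at the centre of its underside. Top face z 36, cavity floor z 10. Along x: end wall -119 to -107, finger well -107 to -57 (50 wide), heel cavity -57 to 45 (64 wide), slope 45 to 94, flat top 94 to 119; side walls at full height all along. The heel's top lies 2 below the die's.
- die_well (a point): centre of the finger well's floor in the die: 50 by 50, 26 deep, behind the heel's rounded end; axes as the die's
- die_slope (a point): upper edge of the die's slope, at its middle, level with the top face; the slope rises towards the die's +x at 28 degrees, 64 wide. A heel pushed 70 to 80 towards +x leans on this edge with its +x end out of the die and stays there.
- pile_top: upper finished heel of the pile, loose, 100 long (x) by 60 wide (y) by 24 thick (z), its sides upright; origin at the centre of its underside; the two corners at its -x end are rounded (radius 10), the +x end is square
- pile_low: lower finished heel, directly beneath the upper one, loose, same shape, 100 long (x) by 60 wide (y) by 24 thick (z), its sides upright; origin at the centre of its underside; the two corners at its -x end are rounded (radius 10), the +x end is square
- board: fixed plywood board 220 (x) by 120 (y) by 15 high under the pile; origin at the centre of its underside; the pile stands on it near x -50, the heels' length about along the board's y
- cream_tin: closed steel polish tin, diameter 58, 26 high, standing on the board beside the pile; origin under its centre
- cement_can: upright can, diameter 76, 100 high, to the right near the robot; origin under its centre
- hammer: hammer lying on the far side of the table, origin under its middle
- brush: flat glue brush lying on the far side of the table, origin under its middle
- dye_jar: upright jar, diameter 60, 80 high; origin under its centre
- dye_bottle: upright bottle, diameter 60, 150 high; origin under its centre

How it is judged (in metres and radians):
On the way:
1. the heel is lifted clear of the die: its origin is more than 60 mm above the die's underside (z of heel in the frame of die above 0.06 m), for 0.1 s.
At the end, for the whole second after the job is handed in: The heel lies flat and at rest on the upper finished heel (20 to 28 mm above its origin, tilt under 0.08 rad), within 9 mm of it along its length and across its width and within 0.14 rad of its direction, either end first; the pile still stands, each of its heels within 15 mm of where it started (z of heel in the frame of pile_top between 0.02 and 0.028 m and x of heel in the frame of pile_top between -0.009 and 0.009 m and y of heel in the frame of pile_top between -0.009 and 0.009 m and angle between the x axis of heel and the x axis of pile_top, either way round below 0.14 rad and angle between each of heel, pile_top's own z axis and vertical below 0.08 rad and linear speed of heel below 0.02 m/s and angular speed of heel below 0.1 rad/s and z of pile_top in the frame of pile_low above 0.02 m and distance of each of pile_low, pile_top from where it was at the start of the episode below 0.015 m); the robot touches nothing.
It fails at once if the heel is dropped (moves faster than 0.5 m/s with no finger on it) (linear speed of heel above 0.5 m/s and contact force between the fingers and heel below 0.01 N).
It fails at once if the pile is shifted by more than 25 mm (distance of any of pile_top, pile_low from where it was at the start of the episode above 0.025 m).
It fails at once if another thing on the bench is moved by more than 25 mm (distance of any of cream_tin, cement_can, hammer, brush, dye_jar, dye_bottle from where it was at the start of the episode above 0.025 m).
It also fails if it takes over 56 s, if anything falls off the work surface, if the arm or the gripper's body presses on something with over 40 N, if the wrist force passes 120 N, or if a joint passes its speed limit or range.

## Robot

A 6-joint arm with a two-finger parallel gripper is mounted at the origin on the work surface. World frame = base frame: x ahead of the robot, y to its left, z up, the work surface at z = 0. Lengths are in mm, angles in rad, forces in N, time in s.
With the tool pointing down it reaches from about 275 to 1000 mm from the base axis. Payload 8.4 kg.
Tool frame: the origin (TCP) lies on the centre line of the jaws, within the pads' length; the fingertips stand 25 mm ahead of it and the grasp point (between the pads) lies 6 mm ahead of it; z points along the fingers, x is the direction in which the jaws open and shut, and the axes are right-handed (so a half turn about z gives the same grasp; the last joint's range is limited). The gripper opens to 85 mm and grips with 20 to 120 N. Pads are 22 mm wide; open, the fingers measure 114 mm over their backs; the gripper's body (76 mm by 85 mm) begins 54 mm behind the grasp point. The pads swing forward as they close: fully open they stand 13 mm farther back than shut.
Start: joints at [-0.002, 0.353, 1.633, -0, 1.155, -0.002], TCP at [625.002, -0, 256.281] pointing down, gripper open.
Joint ranges: [-2.63, 2.63], [-0.92, 2.1], [0.06, 2.66], [-1.3, 4.44], [0, 2.69], [-3.02, 3.02]. Speed limits (rad/s): [2.22, 2.22, 2.79, 3.14, 3.14, 3.14].

## Interface

Orientations are given as [roll, pitch, yaw] about the fixed x, y, z axes, in that order (R = Rz(yaw) Ry(pitch) Rx(roll)).
In Python, from rig import r gives the robot as it stands. The module is installed in compiled form; this text tells all that it offers.
- The arm moves only by the tool jog_arm, never from a script. Its argument "deltas" is a list of rows, each an object with "gripper": the gripper command: -1 is fully open, 1 is shut, values between are in proportion; "translation": the shift along the world's x, y, z in units of 10 cm (1.0 is 10 cm), a list of three; "dr": the turn, a rotation vector about the world's x, y, z in units of pi/2 rad (1.0 is pi/2 rad), a list of three. In form: [{"gripper": gripper, "translation": [x, y, z], "dr": [wx, wy, wz]}, ...]. A call has 1 to 12 rows; each row shifts and turns the commanded pose from where the row before left it; what a row does not reach is not made up. A row lasts 1/12 s, in which the tool goes at most 41.7 mm and 7.16 degrees, less where a joint would pass 70% of its speed; a pose out of reach is approached as far as the arm can. A call with a number of a shift or a turn outside -1 to 1 is refused whole. A call with a gripper value outside its range is refused whole. The fingers move at their own pace and stop on an object; "squeeze" is the grip in N (left out, the last holds). Time passes only in rows, so rows that do not move let the fingers close. It gives the time, the measured TCP pose, the force and the opening at its end, in the units of the state.
- r.sense(): the state, without advancing time (a new reading comes with each control period).
- r.grab_frame(name): name is "scene" or "side" or "wrist"; returns the picture (420x560x3 uint8, blue, green, red); there is no depth.
- r.calibration(name): a dict with "mtx" (3x3 intrinsics, pixels), "world_from_camera" (4x4, takes a point from camera to world coordinates). Camera axes: x right, y down, z forward; pixel columns grow to the right and rows downward; lengths in mm; the calibration is good to about 2 mm. A picture is of the moment at which its call begins: read the wrist's pose just before it. calibration takes no time and is no camera call; for the wrist camera it gives the pose at the moment of the call.
- r.sign_off(): hands the job in, once; it reports no verdict.
The state is a dict: "clock": time; "qpos": joint angles; "qvel": joint speeds; "joint_efforts": joint torques, N m; "eef_pos": TCP position; "tcp_rot": TCP orientation; "contact_force": force on the tool from outside, world axes, zero at the start; "wrist_torque": the same for the moment, N m; "opening": opening from 0.0 (shut) to 1.0 (fully open).
Only numpy, scipy, OpenCV 4.12 (cv2) and the standard library are available. Lean on these libraries where they do the work, as an engineer would, in place of code of your own. Each camera call takes 0.05 s, during which the arm holds its last target. There are 200 camera calls.

## Working session

There is one attempt and no reset: what is moved stays moved. The work goes in short steps, Python scripts to look and compute and a tool call to move; the robot and the scene stay as the last step left them, time stands still between calls to the robot, and variables do not carry over. Pictures are saved under pics/ and viewed, about 8 in all and at most 12, crops included, and the job is handed in when it is done.

Besides the shell and the picture viewer there is one more tool, called after "Emit:" by a JSON object that holds its "fn" and its "kwargs", one argument or row to a line. jog_arm: Moves the arm, as the interface text tells. Shifts and turns lie within -1 to 1; 1 stands for 10 cm of shift or pi/2 rad of turn. Its arguments: {"type":"object","properties":{"deltas":{"type":"array"},"squeeze":{"type":"number"}},"required":["deltas"]}

```bash
mkdir -p pics
cat > h.py <<'E'
import numpy as np, cv2
from rig import r
def ray(name,pts,z,c=None):
    c=c or r.calibration(name); K=np.array(c["mtx"]);T=np.array(c["world_from_camera"])
    p=np.c_[np.array(pts,float).reshape(-1,2),np.ones(len(np.array(pts).reshape(-1,2)))]
    d=(T[:3,:3]@np.linalg.inv(K)@p.T).T; o=T[:3,3]
    return o+d*((z-o[2])/d[:,2])[:,None]
def proj(c,P):
    K=np.array(c["mtx"]);T=np.linalg.inv(np.array(c["world_from_camera"]))
    q=(T[:3,:3]@np.array(P,float).reshape(-1,3).T).T+T[:3,3]; q=(K@q.T).T
    return q[:,:2]/q[:,2:]
E
python3 - <<'E'
from h import *
for n in("scene","side","wrist"):
    im=r.grab_frame(n); cv2.imwrite(f"pics/{n}0.png",im)
    c=r.calibration(n); print(n,np.round(c["mtx"],1).tolist(),np.round(c["world_from_camera"],3).tolist())
a=cv2.imread("pics/scene0.png");
print(r.sense())
E
```

```text
scene [[531.9, 0.0, 282.9], [0.0, 531.9, 207.8], [0.0, 0.0, 1.0]] [[-0.232, 0.574, -0.785, 1574.947], [0.973, 0.143, -0.183, 284.639], [0.007, -0.806, -0.592, 813.46], [0.0, 0.0, 0.0, 1.0]]
side [[386.7, 0.0, 277.9], [0.0, 386.7, 211.8], [0.0, 0.0, 1.0]] [[-0.947, -0.185, 0.263, 288.163], [-0.321, 0.561, -0.763, 840.587], [-0.007, -0.807, -0.59, 662.104], [0.0, 0.0, 0.0, 1.0]]
wrist [[290.7, 0.0, 281.4], [0.0, 290.7, 212.2], [0.0, 0.0, 1.0]] [[1.0, 0.0, -0.0, 624.975], [0.0, -0.961, -0.276, 68.213], [-0.0, 0.276, -0.961, 372.014], [0.0, 0.0, 0.0, 1.0]]
{'clock': 0.15, 'qpos': array([-2.38641381e-03,  3.53476820e-01,  1.63396529e+00,  1.03313227e-05,
        1.15521731e+00, -2.41966976e-03]), 'qvel': array([-0.00102268, -0.00071577, -0.00216211, -0.00149844,  0.00094167,
        0.00079454]), 'joint_efforts': array([-7.39769093e-04, -6.05638933e+01, -3.42338884e+01, -2.29960733e-05,
        6.16452831e-03, -4.00942213e-05]), 'eef_pos': array([6.24656090e+02, 1.23164128e-02, 2.55740925e+02]), 'tcp_rot': array([-3.14158062e+00,  1.06674258e-03,  2.90863608e-05]), 'contact_force': array([ 0.14875296, -0.24477093, -0.43630694]), 'wrist_torque': array([ 0.00820185, -0.00646993, -0.01568048]), 'opening': 1.0033209652411232}
```

View pics/scene0.png

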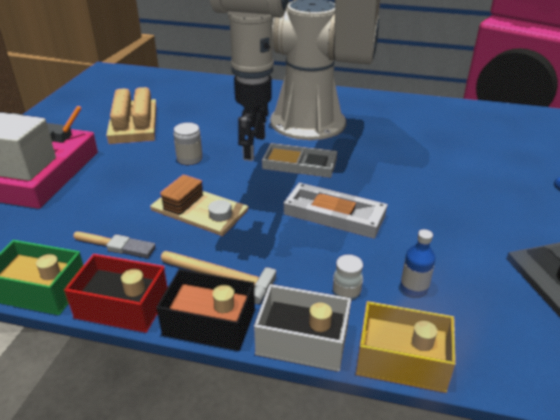

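View pics/side0.png

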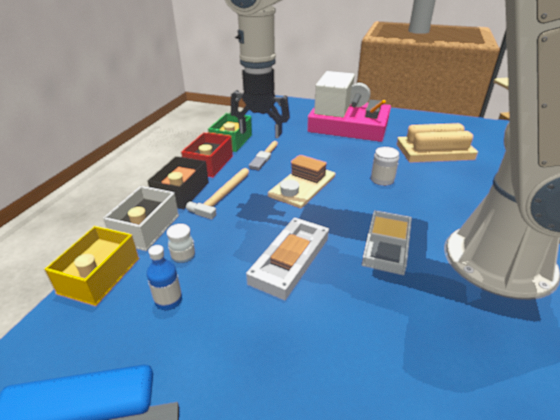

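Scene: the die with its orange-brown heel is at about (335,208), and the pile is at (182,195) with the tin at (220,210). In the side view the die is at (290,257) and the pile at (308,168).

Run:
```python
from h import *
print(ray("scene",[[297,187],[386,207],[377,232],[286,210],[333,205]],36).round(0))
print(ray("side",[[305,221],[328,228],[284,295],[251,284]],36).round(0))
print(ray("scene",[[182,185]],63).round(), ray("side",[[310,162]],63).round())
print("tin",ray("scene",[[220,207]],41).round(),"can",ray("scene",[[187,130]],100).round(),"bottle",ray("scene",[[425,237]],150).round(),"jar",ray("scene",[[349,262]],80).round(), "hammer",ray("scene",[[265,280],[165,258]],20).round())
```

```text
[[446.  59.  36.]
 [479. 292.  36.]
 [583. 280.  36.]
 [551.  54.  36.]
 [502. 163.  36.]]
[[485.  48.  36.]
 [421.  58.  36.]
 [459. 310.  36.]
 [537. 303.  36.]]
[[ 546. -217.   63.]] [[ 544. -220.   63.]]
tin [[ 584. -104.   41.]] can [[ 333. -284.  100.]] bottle [[722. 374. 150.]] jar [[752. 233.  80.]] hammer [[ 784.   63.   20.]
 [ 770. -171.   20.]]
```

View pics/wrist0.png

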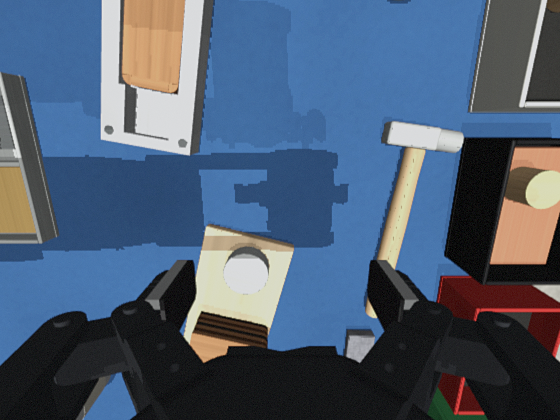

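The wrist picture shows the die at (155,70). Its well is at the near end (155,115), so the die's +x points roughly along world +y. The pile is at (230,340) and the tin at (245,270). I'll look at the pile from above, then the die.

Emit:
{"fn": "jog_arm", "kwargs": {
  "deltas": [
    {"gripper": -1,"translation": [-0.13,-0.38,0],"dr": [0,0,0]},
    {"gripper": -1,"translation": [-0.13,-0.38,0],"dr": [0,0,0]},
    {"gripper": -1,"translation": [-0.13,-0.38,0],"dr": [0,0,0]},
    {"gripper": -1,"translation": [-0.13,-0.38,0],"dr": [0,0,0]},
    {"gripper": -1,"translation": [-0.13,-0.38,0],"dr": [0,0,0]},
    {"gripper": -1,"translation": [-0.13,-0.38,0],"dr": [0,0,0]},
    {"gripper": -1,"translation": [0,0,0],"dr": [0,0,0]},
    {"gripper": -1,"translation": [0,0,0],"dr": [0,0,0]},
    {"gripper": -1,"translation": [0,0,0],"dr": [0,0,0]}
  ]
}}

```text
clock: 0.9
eef_pos: [546.9, -227.9, 256.1]
tcp_rot: [-3.141, 0.0, -0.001]
contact_force: [-0.1, 1.0, -0.0]
opening: 0.997
```

Run:
```python
from h import *
import pickle
c=r.calibration("wrist"); im=r.grab_frame("wrist"); cv2.imwrite("pics/pile.png",im); pickle.dump(c,open("pile.pkl","wb"))
s=r.sense();print(s["clock"],s["eef_pos"],s["qvel"].round(4))
```

```text
0.95 [ 547.1504397  -227.24162569  256.07146835] [ 0.0189 -0.0019 -0.0006 -0.0025  0.0001 -0.0009]
```

View pics/pile.png

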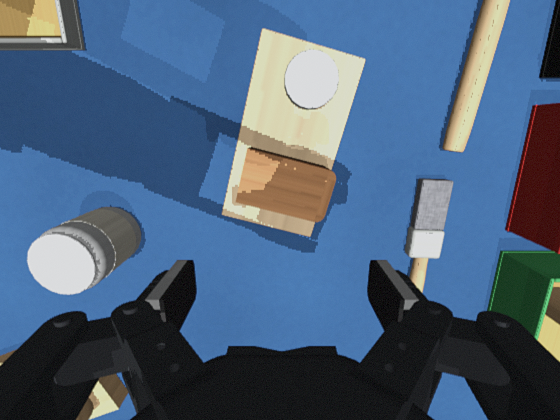

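Emit:
{"fn": "jog_arm", "kwargs": {
  "deltas": [
    {"gripper": -1,"translation": [-0.03,0.38,0],"dr": [0,0,0]},
    {"gripper": -1,"translation": [-0.03,0.38,0],"dr": [0,0,0]},
    {"gripper": -1,"translation": [-0.03,0.38,0],"dr": [0,0,0]},
    {"gripper": -1,"translation": [-0.03,0.38,0],"dr": [0,0,0]},
    {"gripper": -1,"translation": [-0.03,0.38,0],"dr": [0,0,0]},
    {"gripper": -1,"translation": [-0.03,0.38,0],"dr": [0,0,0]},
    {"gripper": -1,"translation": [-0.03,0.38,0],"dr": [0,0,0]},
    {"gripper": -1,"translation": [-0.03,0.38,0],"dr": [0,0,0]},
    {"gripper": -1,"translation": [-0.03,0.38,0],"dr": [0,0,0]},
    {"gripper": -1,"translation": [0,0,0],"dr": [0,0,0]},
    {"gripper": -1,"translation": [0,0,0],"dr": [0,0,0]},
    {"gripper": -1,"translation": [0,0,0],"dr": [0,0,0]}
  ]
}}

```text
clock: 1.95
eef_pos: [519.6, 115.1, 256.2]
tcp_rot: [3.141, 0.0, 0.003]
contact_force: [0.4, -0.1, 0.8]
opening: 1.004
```

Run:
```python
from h import *
import pickle
c=r.calibration("wrist"); im=r.grab_frame("wrist"); cv2.imwrite("pics/die.png",im); pickle.dump(c,open("die.pkl","wb"))
s=r.sense();print(s["clock"],s["eef_pos"],s["qvel"].round(4))
```

```text
2.0 [519.81504395 114.2291357  256.22257941] [-0.0256  0.0011 -0.0003  0.0023 -0.0008  0.0013]
```

View pics/die.png

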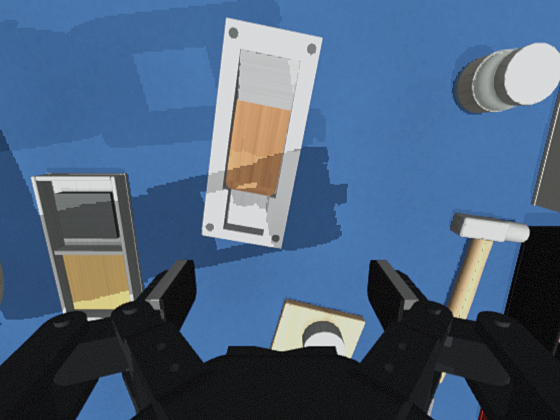

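Pile picture: the heel's top spans about (248,148), (335,170), (320,222) and (235,205), with the rounded end to the right; the tin is at (312,80). Die picture: the die's corners are (227,18), (322,39), (282,248) and (202,236), and the heel is at (258,148). The slope is towards the top and the well towards the bottom.

```bash
cat > m.py <<'E'
from h import *
import pickle
def rect(name,pkl,lo,hi,box,z):
    c=pickle.load(open(pkl,"rb")); im=cv2.imread(name); h=cv2.cvtColor(im,cv2.COLOR_BGR2HSV)
    m=cv2.inRange(h,lo,hi); k=np.zeros_like(m); k[box[1]:box[3],box[0]:box[2]]=255; m&=k
    m=cv2.morphologyEx(m,cv2.MORPH_CLOSE,np.ones((5,5)))
    cs=cv2.findContours(m,0,cv2.CHAIN_APPROX_NONE)[0]; cn=max(cs,key=cv2.contourArea).reshape(-1,2)
    w=ray("wrist",cn,z,c)[:,:2].astype(np.float32); rr=cv2.minAreaRect(w)
    print(name,"rect",np.round(rr[0],1),np.round(rr[1],1),round(rr[2],2)); print(cv2.boxPoints(rr).round(0).tolist(), proj(c,np.c_[cv2.boxPoints(rr),[z]*4]).round(0).tolist())
    return rr
E
python3 - <<'E'
from m import *
im=cv2.imread("pics/pile.png");h=cv2.cvtColor(im,cv2.COLOR_BGR2HSV)
for p in[(300,185),(260,170),(240,195),(320,210),(320,150),(300,120),(260,160),(242,150)]:print(p,h[p[1],p[0]])
im=cv2.imread("pics/die.png");h=cv2.cvtColor(im,cv2.COLOR_BGR2HSV)
for p in[(260,130),(250,180),(300,60),(215,200),(300,200),(270,80)]:print(p,h[p[1],p[0]])
rect("pics/pile.png","pile.pkl",(3,110,60),(14,255,255),(200,135,345,235),63)
rect("pics/die.png","die.pkl",(3,110,60),(14,255,255),(200,80,320,210),34)
rect("pics/die.png","die.pkl",(0,0,90),(180,60,255),(190,5,340,255),36)
E
```

```text
(300, 185) [ 13 128 158]
(260, 170) [ 16 109 215]
(240, 195) [ 14 131 154]
(320, 210) [ 14 127 159]
(320, 150) [ 33  27 219]
(300, 120) [ 23  53 216]
(260, 160) [ 15 115 209]
(242, 150) [ 31  26 220]
(260, 130) [ 15 116 206]
(250, 180) [ 13 130 135]
(300, 60) [100   4 208]
(215, 200) [100   4 218]
(300, 200) [107 159 117]
(270, 80) [105   3 192]
pics/pile.png rect [ 552.3 -218.7] [61. 99.] 75.64
[[497.0, -236.0], [593.0, -261.0], [608.0, -201.0], [512.0, -177.0]] [[235.0, 201.0], [322.0, 223.0], [338.0, 170.0], [247.0, 146.0]]
pics/die.png rect [490.9 159.8] [97.9 59.4] 79.25
[[453.0, 117.0], [511.0, 106.0], [529.0, 202.0], [471.0, 213.0]] [[224.0, 187.0], [274.0, 196.0], [290.0, 111.0], [237.0, 100.0]]
pics/die.png rect [491.2 165.8] [238.  100.4] 79.67
[[420.0, 58.0], [519.0, 40.0], [562.0, 274.0], [463.0, 292.0]] [[200.0, 235.0], [281.0, 248.0], [323.0, 37.0], [226.0, 17.0]]
```

Emit:
{"fn": "jog_arm", "kwargs": {
  "deltas": [
    {"gripper": 1,"translation": [-0.087,-0.058,-0.33],"dr": [0,0,-0.023]},
    {"gripper": 1,"translation": [-0.087,-0.058,-0.33],"dr": [0,0,-0.023]},
    {"gripper": 1,"translation": [-0.087,-0.058,-0.33],"dr": [0,0,-0.023]},
    {"gripper": 1,"translation": [-0.087,-0.058,-0.33],"dr": [0,0,-0.023]},
    {"gripper": 1,"translation": [-0.087,-0.058,-0.33],"dr": [0,0,-0.023]},
    {"gripper": 1,"translation": [0,0,0],"dr": [0,0,0]},
    {"gripper": 1,"translation": [0,0,0],"dr": [0,0,0]},
    {"gripper": 1,"translation": [0,0,0],"dr": [0,0,0]},
    {"gripper": 1,"translation": [0,0,0],"dr": [0,0,0]},
    {"gripper": 1,"translation": [0,0,0],"dr": [0,0,0]}
  ],
  "squeeze": 60
}}

```text
clock: 2.83
eef_pos: [478.4, 85.3, 93.2]
tcp_rot: [-3.14, -0.004, -0.18]
contact_force: [0.6, -0.2, -0.9]
opening: -0.001
```

Run:
```python
from h import *
c=r.calibration("wrist"); im=r.grab_frame("wrist"); cv2.imwrite("pics/well.png",im)
s=r.sense();print(s["clock"],s["eef_pos"],s["tcp_rot"],s["opening"])
R=np.radians(79.67);d=np.array([np.cos(R),np.sin(R)]);n=np.array([-d[1],d[0]]);v=s["eef_pos"][:2]-[491.2,165.8];print(v@d,v@n)
```

```text
2.8833 [478.10830164  85.34544297  92.93208195] [-3.14043676 -0.0031432  -0.18014998] -0.0018847360942747585
-81.49806051942008 -1.547399368437455
```

View pics/well.png

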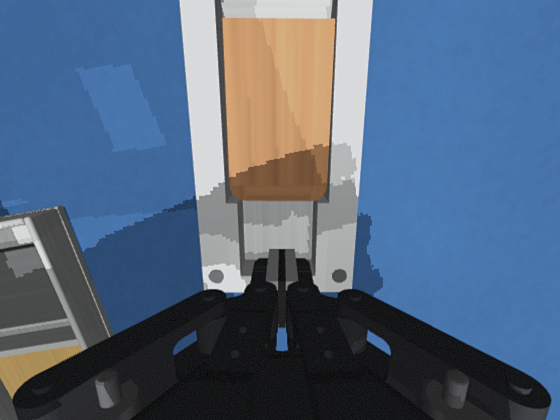

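The fingers are shut and centred over the well, in line with the die. I'll descend and watch the force.

Emit:
{"fn": "jog_arm", "kwargs": {
  "deltas": [
    {"gripper": 1,"translation": [-0.01,0,-0.2],"dr": [0,0,0]},
    {"gripper": 1,"translation": [0,0,-0.2],"dr": [0,0,0]},
    {"gripper": 1,"translation": [0,0,-0.12],"dr": [0,0,0]},
    {"gripper": 1,"translation": [0,0,0],"dr": [0,0,0]},
    {"gripper": 1,"translation": [0,0,0],"dr": [0,0,0]},
    {"gripper": 1,"translation": [0,0,0],"dr": [0,0,0]}
  ]
}}

```text
clock: 3.38
eef_pos: [476.3, 85.2, 40.3]
tcp_rot: [-3.141, -0.001, -0.18]
contact_force: [-0.2, 0.0, 1.3]
opening: 0.0
```

Emit:
{"fn": "jog_arm", "kwargs": {
  "deltas": [
    {"gripper": 1,"translation": [0.018,0.098,0],"dr": [0,0,0]},
    {"gripper": 1,"translation": [0.014,0.079,0],"dr": [0,0,0]},
    {"gripper": 1,"translation": [0.014,0.079,0],"dr": [0,0,0]},
    {"gripper": 1,"translation": [0.014,0.079,0],"dr": [0,0,0]},
    {"gripper": 1,"translation": [0,0,0],"dr": [0,0,0]},
    {"gripper": 1,"translation": [0,0,0],"dr": [0,0,0]}
  ]
}}

```text
clock: 3.88
eef_pos: [481.6, 119.3, 39.4]
tcp_rot: [-3.141, -0.0, -0.179]
contact_force: [0.4, -0.3, 0.4]
opening: -0.003
```

Emit:
{"fn": "jog_arm", "kwargs": {
  "deltas": [
    {"gripper": 1,"translation": [0.013,0.074,0],"dr": [0,0,0]},
    {"gripper": 1,"translation": [0.013,0.074,0],"dr": [0,0,0]},
    {"gripper": 1,"translation": [0.013,0.074,0],"dr": [0,0,0]},
    {"gripper": 1,"translation": [0.013,0.074,0],"dr": [0,0,0]},
    {"gripper": 1,"translation": [0.013,0.074,0],"dr": [0,0,0]},
    {"gripper": 1,"translation": [0.013,0.074,0],"dr": [0,0,0]},
    {"gripper": 1,"translation": [0.013,0.074,0],"dr": [0,0,0]},
    {"gripper": 1,"translation": [0,0,0],"dr": [0,0,0]},
    {"gripper": 1,"translation": [0,0,0],"dr": [0,0,0]},
    {"gripper": 1,"translation": [0,0,0],"dr": [0,0,0]}
  ]
}}

```text
clock: 4.72
eef_pos: [490.5, 170.3, 39.2]
tcp_rot: [3.142, 0.0, -0.18]
contact_force: [-0.7, -0.6, -0.7]
opening: 0.001
```

Run:
```python
from h import *
a=r.grab_frame("side"); b=r.grab_frame("wrist")
A=cv2.resize(a[190:320,220:360],None,fx=3,fy=3,interpolation=cv2.INTER_CUBIC); B=cv2.resize(b,(380,390*1)) 
cv2.imwrite("pics/pushed.png",np.hstack([A,B])); cv2.imwrite("pics/pw.png",b)
s=r.sense();print(s["clock"],s["eef_pos"],s["contact_force"])
R=np.radians(79.67);d=np.array([np.cos(R),np.sin(R)]);n=np.array([-d[1],d[0]]);v=s["eef_pos"][:2]-[491.2,165.8];print(v@d,v@n)
```

```text
4.8167 [490.46115507 170.0307668   39.26551751] [ 0.54063595 -0.33339175  1.01211799]
4.029703775955077 1.4855190978432686
```

View pics/pushed.png

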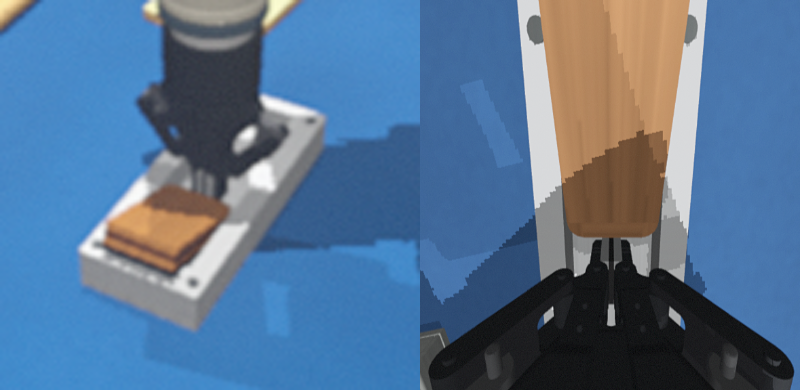

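Run:
```python
from h import *
im=cv2.imread("pics/pw.png"); h=cv2.cvtColor(im,cv2.COLOR_BGR2HSV)
m=cv2.inRange(h,(3,90,40),(20,255,255))
print([ (x,np.where(m[:,x])[0].max()) for x in (250,260,320,330)], h[225:262:3,280].tolist())
g=cv2.cvtColor(im,cv2.COLOR_BGR2GRAY); print(g[225:262,265].tolist())
R=np.radians(79.67);d=np.array([np.cos(R),np.sin(R)]);n=np.array([-d[1],d[0]])
for px,z in (((280,239),32.5),((280,254),10)):
    v=ray("wrist",[px],z)[0,:2]-[491.2,165.8]; print(px,z,v@d,v@n)
```

```text
[(250, np.int64(254)), (260, np.int64(254)), (320, np.int64(254)), (330, np.int64(254))] [[12, 126, 103], [12, 130, 100], [14, 129, 101], [13, 134, 99], [15, 135, 98], [12, 126, 113], [14, 130, 118], [13, 138, 113], [13, 133, 111], [12, 131, 103], [14, 135, 100], [103, 105, 17], [107, 105, 17]]
[87, 87, 88, 87, 85, 87, 87, 84, 89, 84, 86, 85, 86, 88, 87, 86, 87, 88, 90, 90, 89, 89, 88, 87, 85, 84, 77, 82, 79, 81, 102, 138, 131, 54, 19, 15, 25]
(280, 239) 32.5 24.43716427845438 1.4958614005930846
(280, 254) 10 6.970994261729622 1.617860439182306
```

Run:
```python
from h import *
R=np.radians(79.67);d=np.array([np.cos(R),np.sin(R)]);n=np.array([-d[1],d[0]])
for px,z in (((280,254.5),32.5),((255,254.5),32.5),((280,254.5),34)):
    v=ray("wrist",[px],z)[0,:2]-[491.2,165.8]; print(px,z,v@d,v@n)
```

```text
(280, 254.5) 32.5 16.825505293163307 1.5073351285437373
(255, 254.5) 32.5 16.829701049341207 12.996137136609201
(280, 254.5) 34 17.502133835709348 1.4999371375222514
```

Emit:
{"fn": "jog_arm", "kwargs": {
  "deltas": [
    {"gripper": 1,"translation": [-0.004,-0.02,0.1],"dr": [0,0,0]},
    {"gripper": 1,"translation": [0,0,0.4],"dr": [0,0,0]},
    {"gripper": 0,"translation": [0,0,0.4],"dr": [0,0,0]},
    {"gripper": -1,"translation": [0,0,0.3],"dr": [0,0,0]},
    {"gripper": -1,"translation": [0.034,0.165,-0.07],"dr": [0.0563,-0.0103,0]},
    {"gripper": -1,"translation": [0.034,0.165,-0.07],"dr": [0.0563,-0.0103,0]},
    {"gripper": -1,"translation": [0.034,0.165,-0.07],"dr": [0.0563,-0.0103,0]},
    {"gripper": -1,"translation": [0.034,0.165,-0.07],"dr": [0.0563,-0.0103,0]},
    {"gripper": -1,"translation": [0,0,0],"dr": [0,0,0]},
    {"gripper": -1,"translation": [0,0,0],"dr": [0,0,0]},
    {"gripper": -1,"translation": [0,0,0],"dr": [0,0,0]},
    {"gripper": -1,"translation": [0,0,0],"dr": [0,0,0]}
  ]
}}

```text
clock: 5.82
eef_pos: [504.1, 234.0, 132.0]
tcp_rot: [-2.784, -0.001, -0.18]
contact_force: [0.9, 0.4, 0.5]
opening: 1.001
```

Run:
```python
from h import *
im=r.grab_frame("wrist"); s=r.sense();c=r.calibration("wrist");print(s["clock"],s["eef_pos"],s["tcp_rot"],s["opening"])
C=np.radians(79.67);d=np.array([np.cos(C),np.sin(C)]);n=np.array([-d[1],d[0]]);v=s["eef_pos"][:2]-[491.2,165.8];print(v@d,v@n)
# predicted heel corners (s,y,t) drawn
th=np.radians(20.6)
for ss,y,t in [(0,0,24),(100,30,24),(100,-30,24),(100,30,0),(100,-30,0)]:
    x=24.8+ss*np.cos(th)-t*np.sin(th);z=10+ss*np.sin(th)+t*np.cos(th)
    p=np.r_[np.array([491.2,165.8])+x*d+y*n,z]; q=proj(c,p)[0]; print((ss,y,t),p.round(),q.round()); cv2.circle(im,tuple(int(k) for k in q),3,(255,0,255),-1)
cv2.imwrite("pics/pre.png",im)
```

```text
5.8667 [504.12285403 234.17192947 131.97403261] [-2.78340589e+00 -1.17967843e-03 -1.79891209e-01] 0.9981856113072685
69.581000136578 -0.45311782730773625
(0, 0, 24) [494. 182.  32.] [280. 333.]
(100, 30, 24) [481. 279.  68.] [236. 209.]
(100, -30, 24) [540. 269.  68.] [324. 209.]
(100, 30, 0) [483. 288.  45.] [241. 201.]
(100, -30, 0) [542. 277.  45.] [319. 201.]
```

View pics/pre.png

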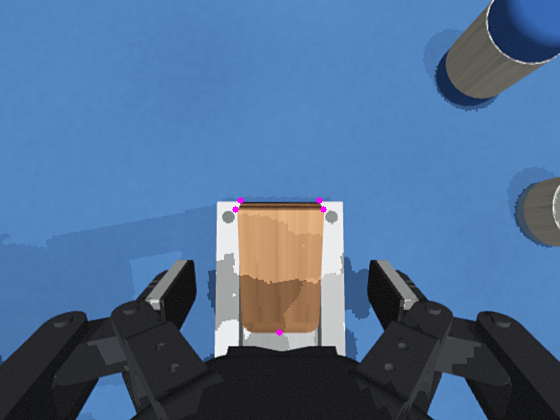

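The predicted heel corners (magenta: front (236,209) and (324,209), rear (280,333)) fall on the heel's edges, so the heel leans as computed. I'll approach along the tool axis and grip.

Emit:
{"fn": "jog_arm", "kwargs": {
  "deltas": [
    {"gripper": -1,"translation": [0.01,0.06,-0.168],"dr": [0,0,0]},
    {"gripper": -1,"translation": [0.01,0.06,-0.168],"dr": [0,0,0]},
    {"gripper": -1,"translation": [0.01,0.06,-0.168],"dr": [0,0,0]},
    {"gripper": -1,"translation": [0.01,0.06,-0.168],"dr": [0,0,0]},
    {"gripper": -1,"translation": [0,0,0],"dr": [0,0,0]},
    {"gripper": -1,"translation": [0,0,0],"dr": [0,0,0]},
    {"gripper": -1,"translation": [0,0,0],"dr": [0,0,0]}
  ]
}}

```text
clock: 6.45
eef_pos: [508.1, 258.4, 64.9]
tcp_rot: [-2.782, -0.001, -0.18]
contact_force: [0.6, -0.2, -0.2]
opening: 1.003
```

Emit:
{"fn": "jog_arm", "kwargs": {
  "deltas": [
    {"gripper": 1,"translation": [0,0,0],"dr": [0,0,0]},
    {"gripper": 1,"translation": [0,0,0],"dr": [0,0,0]},
    {"gripper": 1,"translation": [0,0,0],"dr": [0,0,0]},
    {"gripper": 1,"translation": [0,0,0],"dr": [0,0,0]},
    {"gripper": 1,"translation": [0,0,0],"dr": [0,0,0]},
    {"gripper": 1,"translation": [0,0,0],"dr": [0,0,0]}
  ],
  "squeeze": 80
}}

```text
clock: 6.95
eef_pos: [508.3, 258.1, 65.5]
tcp_rot: [-2.781, -0.001, -0.181]
contact_force: [-2.1, -4.4, 11.7]
opening: 0.68
```

Emit:
{"fn": "jog_arm", "kwargs": {
  "deltas": [
    {"gripper": 1,"translation": [0,0,0.05],"dr": [0,0,0]},
    {"gripper": 1,"translation": [0,0,0.1],"dr": [0,0,0]},
    {"gripper": 1,"translation": [0,0,0.2],"dr": [0,0,0]},
    {"gripper": 1,"translation": [0,0,0.3],"dr": [0,0,0]},
    {"gripper": 1,"translation": [0,0,0.3],"dr": [0,0,0]},
    {"gripper": 1,"translation": [0,0,0.3],"dr": [0,0,0]},
    {"gripper": 1,"translation": [0,0,0],"dr": [0,0,0]},
    {"gripper": 1,"translation": [0,0,0],"dr": [0,0,0]},
    {"gripper": 1,"translation": [0,0,0],"dr": [0,0,0]}
  ]
}}

```text
clock: 7.7
eef_pos: [507.4, 258.1, 189.1]
tcp_rot: [-2.782, -0.0, -0.181]
contact_force: [-0.8, 0.7, -1.8]
opening: 0.678
```

Run:
```python
from h import *
im=r.grab_frame("wrist"); cv2.imwrite("pics/lw.png",im); sd=r.grab_frame("side"); cv2.imwrite("pics/ls.png",sd)
sc=r.grab_frame("scene"); cv2.imwrite("pics/lsc.png",sc)
c=r.calibration("side");s=r.sense();q=proj(c,s["eef_pos"])[0].astype(int);c=r.calibration("scene");q2=proj(c,s["eef_pos"])[0].astype(int);print(s["clock"],s["eef_pos"],s["contact_force"],s["opening"],q,q2)
f=lambda i,q:cv2.resize(i[max(q[1]-60,0):q[1]+70,max(q[0]-50,0):q[0]+50][:130,:100],(300,390))
A=np.hstack([f(sd,q),f(sc,q2)])
cv2.imwrite("pics/lift.png",A)
h=cv2.cvtColor(im,cv2.COLOR_BGR2HSV); m=cv2.inRange(h,(3,90,40),(20,255,255)); 
for x in(262,280,300): 
  w=np.where(m[:,x])[0]; print(x,w.min(),w.max())
np.set_printoptions(precision=2,suppress=True)
cam=r.calibration("wrist")["world_from_camera"]; print(cam)
```

```text
7.85 [506.90609988 257.98583462 187.75353046] [-0.1335049  -0.23296478 -0.83671095] 0.6815233623891324 [269 219] [378 158]
262 236 347
280 236 350
300 236 347
[[  0.98  -0.18   0.01 511.75]
 [ -0.18  -0.98   0.08 280.06]
 [ -0.    -0.08  -1.   321.15]
 [  0.     0.     0.     1.  ]]
```

View pics/lift.png

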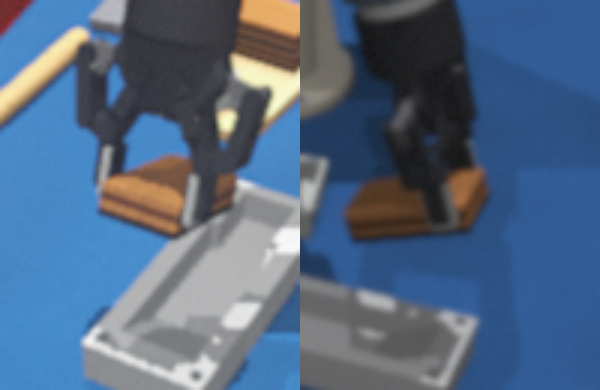

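View pics/lw.png

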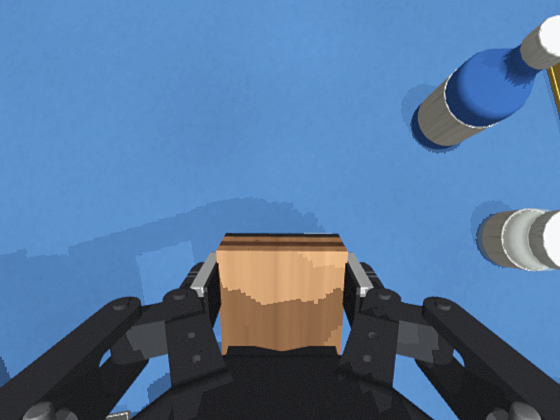

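The heel is held with its square end forward. In the wrist view the front top edge runs (218,250)–(347,248) and the bottom edge is near row 235. I'll check its pose in the hand by numbers, against the projected corners.

Run:
```python
from h import *
from scipy.spatial.transform import Rotation as Ro
np.set_printoptions(precision=1,suppress=True)
s=r.sense();R=Ro.from_euler('xyz',s["tcp_rot"]).as_matrix();p=s["eef_pos"]
def corners(dy,dz,a,w=30):  # heel front-bottom at tool (y=-16+dy, z=27+dz), extra pitch a (rad; + = rear hangs lower)
    o=[]
    for l in(0,100):
        for h in(0,24):
            for x in(-w,w):
                y=-16+dy+l*np.cos(a)-0*h+h*np.sin(a); z=27+dz+l*np.sin(a)-h*np.cos(a); o.append(p+R@np.array([x,y,z]))
    return np.array(o)
im=cv2.imread("pics/lw.png");h=cv2.cvtColor(im,cv2.COLOR_BGR2HSV)
print("col285 V",h[228:262,285,2].tolist()); print("row248..",[np.where(cv2.inRange(h,(3,90,40),(20,255,255))[y,200:360])[0][[0,-1]]+200 for y in(238,242,246,250,254,260)])
print("wrist",proj(r.calibration("wrist"),corners(0,0,0))[:4].tolist())
for n,f,box in(("side","pics/ls.png",(230,190,310,260)),("scene","pics/lsc.png",(330,110,420,200))):
    i=cv2.imread(f);hh=cv2.cvtColor(i,cv2.COLOR_BGR2HSV);m=cv2.inRange(hh,(3,100,40),(16,255,255));k=np.zeros_like(m);k[box[1]:box[3],box[0]:box[2]]=255;m&=k
    cn=max(cv2.findContours(m,0,2)[0],key=cv2.contourArea)[:,0]
    hull=cv2.convexHull(cn); print(n,"meas",cv2.approxPolyDP(hull,2,True)[:,0].tolist(),"bb",cv2.boundingRect(cn))
    for a in(0,.1,.2):
        q=proj(r.calibration(n),corners(0,0,a)); print(a,q.round().tolist())
```

```text
col285 V [186, 185, 187, 188, 178, 115, 38, 31, 69, 124, 153, 155, 149, 124, 86, 78, 78, 95, 127, 148, 147, 142, 163, 203, 225, 224, 223, 222, 222, 223, 222, 222, 222, 223]
row248.. [array([223, 339]), array([222, 341]), array([219, 343]), array([217, 346]), array([217, 347]), array([217, 346])]
wrist [[223.15170798871478, 231.68148157271796], [337.3320519854888, 231.73244644061458], [212.80698242040467, 249.97276792990016], [347.3028658962228, 250.0274500232229]]
side meas [[282, 215], [277, 236], [253, 228], [257, 217], [273, 212]] bb (253, 212, 30, 25)
0 [[277.0, 239.0], [251.0, 229.0], [279.0, 227.0], [253.0, 219.0], [298.0, 227.0], [274.0, 219.0], [300.0, 216.0], [276.0, 209.0]]
0.1 [[277.0, 239.0], [251.0, 229.0], [279.0, 227.0], [253.0, 218.0], [297.0, 231.0], [273.0, 223.0], [299.0, 221.0], [275.0, 213.0]]
0.2 [[277.0, 239.0], [251.0, 229.0], [280.0, 227.0], [254.0, 218.0], [296.0, 235.0], [272.0, 227.0], [298.0, 225.0], [275.0, 217.0]]
scene meas [[367, 162], [369, 174], [346, 175], [344, 168], [350, 160], [361, 158]] bb (344, 158, 26, 19)
0 [[391.0, 162.0], [384.0, 174.0], [388.0, 153.0], [382.0, 165.0], [351.0, 166.0], [343.0, 178.0], [349.0, 157.0], [340.0, 169.0]]
0.1 [[391.0, 162.0], [384.0, 174.0], [387.0, 153.0], [381.0, 165.0], [352.0, 169.0], [345.0, 182.0], [349.0, 161.0], [341.0, 173.0]]
0.2 [[391.0, 162.0], [384.0, 174.0], [387.0, 153.0], [380.0, 166.0], [354.0, 173.0], [346.0, 185.0], [350.0, 165.0], [342.0, 177.0]]
```

Emit:
{"fn": "jog_arm", "kwargs": {
  "deltas": [
    {"gripper": 1,"translation": [0,0,0.06],"dr": [-0.0375,0.0068,0]},
    {"gripper": 1,"translation": [0,0,0.06],"dr": [-0.0375,0.0068,0]},
    {"gripper": 1,"translation": [0,0,0.06],"dr": [-0.0375,0.0068,0]},
    {"gripper": 1,"translation": [0,-0.1,0.06],"dr": [-0.0375,0.0068,0]},
    {"gripper": 1,"translation": [0,-0.2,0],"dr": [-0.0375,0.0068,0]},
    {"gripper": 1,"translation": [0,-0.25,0],"dr": [-0.0375,0.0068,0]},
    {"gripper": 1,"translation": [0.006,-0.25,0],"dr": [0,0,0.0597]},
    {"gripper": 1,"translation": [0.006,-0.25,0],"dr": [0,0,0.0597]},
    {"gripper": 1,"translation": [0.006,-0.25,0],"dr": [0,0,0.0597]},
    {"gripper": 1,"translation": [0.006,-0.25,0],"dr": [0,0,0.0597]}
  ],
  "squeeze": 80
}}

```text
clock: 8.68
eef_pos: [509.5, 102.3, 211.8]
tcp_rot: [-3.141, 0.002, 0.2]
contact_force: [-0.1, -0.3, -0.6]
opening: 0.678
```

Emit:
{"fn": "jog_arm", "kwargs": {
  "deltas": [
    {"gripper": 1,"translation": [0.006,-0.26,0],"dr": [0,0,0.0597]},
    {"gripper": 1,"translation": [0.006,-0.26,0],"dr": [0,0,0.0597]},
    {"gripper": 1,"translation": [0.006,-0.26,0],"dr": [0,0,0.0597]},
    {"gripper": 1,"translation": [0.006,-0.26,0],"dr": [0,0,0.0597]},
    {"gripper": 1,"translation": [0.006,-0.26,0],"dr": [0,0,0.0597]},
    {"gripper": 1,"translation": [0.006,-0.26,0],"dr": [0,0,0.0597]},
    {"gripper": 1,"translation": [0.006,-0.26,0],"dr": [0,0,0.0597]},
    {"gripper": 1,"translation": [0.006,-0.26,0],"dr": [0,0,0.0597]},
    {"gripper": 1,"translation": [0.006,-0.26,0],"dr": [0,0,0.0597]},
    {"gripper": 1,"translation": [0.006,-0.26,0],"dr": [0,0,0.0597]},
    {"gripper": 1,"translation": [0,-0.2,0],"dr": [0,0,0.0597]},
    {"gripper": 1,"translation": [0,-0.1,0],"dr": [0,0,0.0597]}
  ]
}}

```text
clock: 9.68
eef_pos: [515.6, -188.8, 211.8]
tcp_rot: [-3.139, -0.0, 1.323]
contact_force: [-0.6, 0.8, -1.4]
opening: 0.679
```

Emit:
{"fn": "jog_arm", "kwargs": {
  "deltas": [
    {"gripper": 1,"translation": [0,0,0],"dr": [0,0,0]},
    {"gripper": 1,"translation": [0,0,0],"dr": [0,0,0]},
    {"gripper": 1,"translation": [0,0,0],"dr": [0,0,0]},
    {"gripper": 1,"translation": [0,0,0],"dr": [0,0,0]}
  ]
}}

```text
clock: 10.02
eef_pos: [516.0, -185.7, 212.6]
tcp_rot: [-3.14, -0.001, 1.318]
contact_force: [-0.0, -0.5, -1.1]
opening: 0.68
```

Emit:
{"fn": "jog_arm", "kwargs": {
  "deltas": [
    {"gripper": 1,"translation": [0.006,-0.06,-0.2],"dr": [0,0,0.001]},
    {"gripper": 1,"translation": [0.006,-0.06,-0.25],"dr": [0,0,0.001]},
    {"gripper": 1,"translation": [0.006,-0.06,-0.25],"dr": [0,0,0]},
    {"gripper": 1,"translation": [0.006,-0.063,-0.2],"dr": [0,0,0]},
    {"gripper": 1,"translation": [0,0,-0.15],"dr": [0,0,0]},
    {"gripper": 1,"translation": [0,0,-0.05],"dr": [0,0,0]},
    {"gripper": 1,"translation": [0,0,0],"dr": [0,0,0]},
    {"gripper": 1,"translation": [0,0,0],"dr": [0,0,0]},
    {"gripper": 1,"translation": [0,0,0],"dr": [0,0,0]},
    {"gripper": 1,"translation": [0,0,0],"dr": [0,0,0]}
  ]
}}

```text
clock: 10.85
eef_pos: [519.4, -211.0, 104.3]
tcp_rot: [3.14, -0.0, 1.323]
contact_force: [0.1, -0.1, -0.5]
opening: 0.686
```

Run:
```python
from h import *
from scipy.spatial.transform import Rotation as Ro
s=r.sense();R=Ro.from_euler('xyz',s["tcp_rot"]).as_matrix();p=s["eef_pos"]; print(s["clock"],p,s["tcp_rot"],s["contact_force"])
a=np.radians(165.6);d=np.array([np.cos(a),np.sin(a)]);n=np.array([-d[1],d[0]])
hc=[p+R@np.array([x,y,z]) for y in(-15,85) for z in(27,3) for x in(-30,30)]
pc=[np.r_[np.array([552.3,-218.7])+l*d+w*n,z] for l in(50,-50) for z in(15,63) for w in(-30,30)]
L=[]
for nm in("side","scene"):
    im=r.grab_frame(nm);cv2.imwrite(f"pics/ov_{nm}.png",im);c=r.calibration(nm)
    q=proj(c,hc);q2=proj(c,pc); o=q2.mean(0).astype(int)-[40,55]
    cr=cv2.resize(im[o[1]:o[1]+90,o[0]:o[0]+80],None,fx=5,fy=5,interpolation=cv2.INTER_CUBIC)
    for Q,col in((q,(255,0,255)),(q2,(0,255,0))):
        for k in Q: cv2.circle(cr,tuple(int(v) for v in (k-o+.5)*5),2,col,-1)
    print(nm,o); L.append(cr)
cv2.imwrite("pics/above.png",np.hstack(L))
```

```text
10.85 [ 519.38114039 -210.99346313  104.27542781] [ 3.14006747e+00 -2.94505654e-04  1.32316584e+00] [ 0.14784769 -0.06338846 -0.45132007]
side [267 113]
scene [141 139]
```

View pics/above.png

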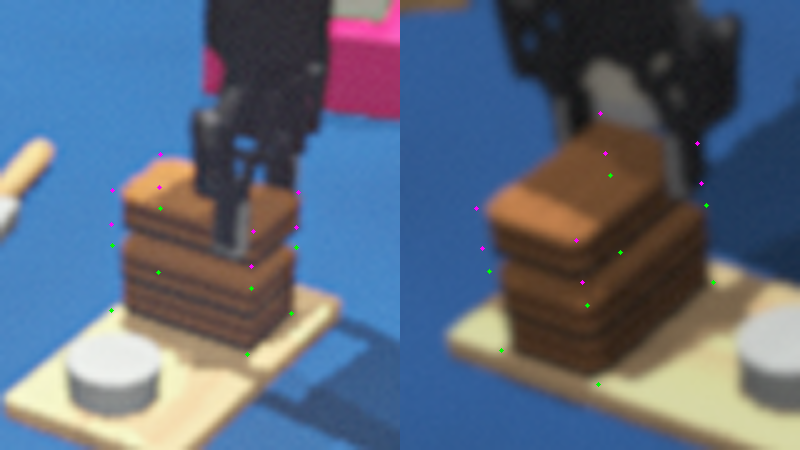

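The side and scene crops show the heel hovering squarely over the pile. Its edges line up within about 2 mm (side: right edges 299 and 297, left 123 and 124), and a gap is visible. I'll lower it in small steps, watching the force.

Emit:
{"fn": "jog_arm", "kwargs": {
  "deltas": [
    {"gripper": 1,"translation": [-0.01,0.01,-0.05],"dr": [0,0,0]},
    {"gripper": 1,"translation": [0,0,-0.04],"dr": [0,0,0]},
    {"gripper": 1,"translation": [0,0,0],"dr": [0,0,0]},
    {"gripper": 1,"translation": [0,0,0],"dr": [0,0,0]},
    {"gripper": 1,"translation": [0,0,0],"dr": [0,0,0]}
  ]
}}

```text
clock: 11.37
eef_pos: [517.5, -210.0, 93.9]
tcp_rot: [-3.141, -0.001, 1.323]
contact_force: [-0.4, 0.1, -1.2]
opening: 0.683
```

Emit:
{"fn": "jog_arm", "kwargs": {
  "deltas": [
    {"gripper": 1,"translation": [0,0,-0.01],"dr": [0,0,0]},
    {"gripper": 1,"translation": [0,0,-0.01],"dr": [0,0,0]},
    {"gripper": 1,"translation": [0,0,0],"dr": [0,0,0]},
    {"gripper": 1,"translation": [0,0,0],"dr": [0,0,0]}
  ]
}}

```text
clock: 11.7
eef_pos: [517.6, -210.0, 92.0]
tcp_rot: [-3.141, -0.001, 1.323]
contact_force: [0.2, 0.0, -0.4]
opening: 0.682
```

Emit:
{"fn": "jog_arm", "kwargs": {
  "deltas": [
    {"gripper": 1,"translation": [0.005,0,-0.01],"dr": [0,0,0]},
    {"gripper": 1,"translation": [0,0,0],"dr": [0,0,0]},
    {"gripper": 1,"translation": [0,0,0],"dr": [0,0,0]}
  ]
}}

```text
clock: 11.95
eef_pos: [518.0, -210.1, 91.5]
tcp_rot: [-3.141, -0.0, 1.323]
contact_force: [-1.7, 0.7, 4.4]
opening: 0.684
```

Emit:
{"fn": "jog_arm", "kwargs": {
  "deltas": [
    {"gripper": 1,"translation": [0,0,-0.01],"dr": [0,0,0]},
    {"gripper": 1,"translation": [0,0,0],"dr": [0,0,0]},
    {"gripper": 1,"translation": [0,0,0],"dr": [0,0,0]}
  ]
}}

```text
clock: 12.2
eef_pos: [518.0, -210.1, 91.5]
tcp_rot: [-3.141, -0.0, 1.323]
contact_force: [-6.2, 0.9, 16.6]
opening: 0.677
```

Emit:
{"fn": "jog_arm", "kwargs": {
  "deltas": [
    {"gripper": 1,"translation": [0,0,-0.01],"dr": [0,0,0]},
    {"gripper": 1,"translation": [0,0,0],"dr": [0,0,0]},
    {"gripper": 1,"translation": [0,0,0],"dr": [0,0,0]}
  ]
}}

```text
clock: 12.45
eef_pos: [518.1, -210.1, 91.4]
tcp_rot: [-3.141, -0.0, 1.323]
contact_force: [-9.8, 2.8, 28.7]
opening: 0.682
```

Contact came at the expected height. I'll ease off the press, open gently and rise straight up.

Emit:
{"fn": "jog_arm", "kwargs": {
  "deltas": [
    {"gripper": 1,"translation": [0,0,0.01],"dr": [0,0,0]},
    {"gripper": 1,"translation": [0,0,0.007],"dr": [0,0,0]},
    {"gripper": 1,"translation": [0,0,0],"dr": [0,0,0]},
    {"gripper": 1,"translation": [0,0,0],"dr": [0,0,0]}
  ],
  "squeeze": 30
}}

```text
clock: 12.78
eef_pos: [518.3, -210.1, 91.5]
tcp_rot: [3.142, -0.0, 1.323]
contact_force: [-3.7, 0.9, 10.7]
opening: 0.681
```

Emit:
{"fn": "jog_arm", "kwargs": {
  "deltas": [
    {"gripper": -0.45,"translation": [0,0,0],"dr": [0,0,0]},
    {"gripper": -0.6,"translation": [0,0,0],"dr": [0,0,0]},
    {"gripper": -0.8,"translation": [0,0,0],"dr": [0,0,0]},
    {"gripper": -1,"translation": [0,0,0],"dr": [0,0,0]},
    {"gripper": -1,"translation": [0,0,0],"dr": [0,0,0]},
    {"gripper": -1,"translation": [0,0,0],"dr": [0,0,0]},
    {"gripper": -1,"translation": [0,0,0],"dr": [0,0,0]},
    {"gripper": -1,"translation": [0,0,0.1],"dr": [0,0,0]},
    {"gripper": -1,"translation": [0,0,0.2],"dr": [0,0,0]},
    {"gripper": -1,"translation": [0,0,0.3],"dr": [0,0,0]},
    {"gripper": -1,"translation": [0,0,0.3],"dr": [0,0,0]},
    {"gripper": -1,"translation": [0,0,0.3],"dr": [0,0,0]}
  ]
}}

```text
clock: 13.78
eef_pos: [517.8, -209.9, 212.7]
tcp_rot: [-3.141, -0.001, 1.323]
contact_force: [0.9, 0.5, 0.1]
opening: 1.005
```

Emit:
{"fn": "jog_arm", "kwargs": {
  "deltas": [
    {"gripper": -1,"translation": [-0.15,0.04,0.3],"dr": [0,0,0]},
    {"gripper": -1,"translation": [-0.15,0.04,0.1],"dr": [0,0,0]},
    {"gripper": -1,"translation": [0,0,0],"dr": [0,0,0]},
    {"gripper": -1,"translation": [0,0,0],"dr": [0,0,0]},
    {"gripper": -1,"translation": [0,0,0],"dr": [0,0,0]},
    {"gripper": -1,"translation": [0,0,0],"dr": [0,0,0]}
  ]
}}

```text
clock: 14.28
eef_pos: [488.2, -201.9, 249.9]
tcp_rot: [-3.14, -0.001, 1.323]
contact_force: [0.4, 0.3, 0.9]
opening: 1.001
```

Run:
```python
from h import *
L=[]; s=r.sense(); print(s["clock"],s["eef_pos"],s["contact_force"])
o={"side":(267,113),"scene":(141,139)}
for nm in("side","scene"):
    im=r.grab_frame(nm); x,y=o[nm]; L.append(cv2.resize(im[y:y+90,x:x+80],(320,360),interpolation=cv2.INTER_CUBIC))
w=r.grab_frame("wrist"); cv2.imwrite("pics/fw.png",w)
h=cv2.cvtColor(w,cv2.COLOR_BGR2HSV); m=cv2.morphologyEx(cv2.inRange(h,(3,90,40),(18,255,255)),cv2.MORPH_CLOSE,np.ones((5,5)))
# top of heel at z=87; ignore anything below fingers
cs=sorted(cv2.findContours(m,0,1)[0],key=cv2.contourArea)[-3:]
for c in cs: print(cv2.boundingRect(c),[np.round(v,1).tolist() if not np.isscalar(v) else round(v,1) for v in cv2.minAreaRect(ray("wrist",c[:,0],87)[:,:2].astype(np.float32))])
cv2.imwrite("pics/final.png",np.hstack([*L,w[:360,200-120:360-120+80][:, :160]]))
cv2.imwrite("pics/final.png",np.vstack([np.hstack([L[0],L[1]]),np.hstack([cv2.resize(w,(320,240)),np.zeros((240,320,3),np.uint8)])]))
```

```text
14.2833 [ 488.17157066 -201.93665542  249.86974909] [0.39790559 0.27713324 0.85905077]
(337, 345, 36, 12) [[680.1, -164.6], [40.9, 11.6], 84.8]
(0, 5, 20, 43) [[285.5, -389.4], [15.5, 32.2], 61.0]
(252, 201, 59, 102) [[542.0, -217.5], [59.7, 114.2], 75.4]
```

View pics/final.png

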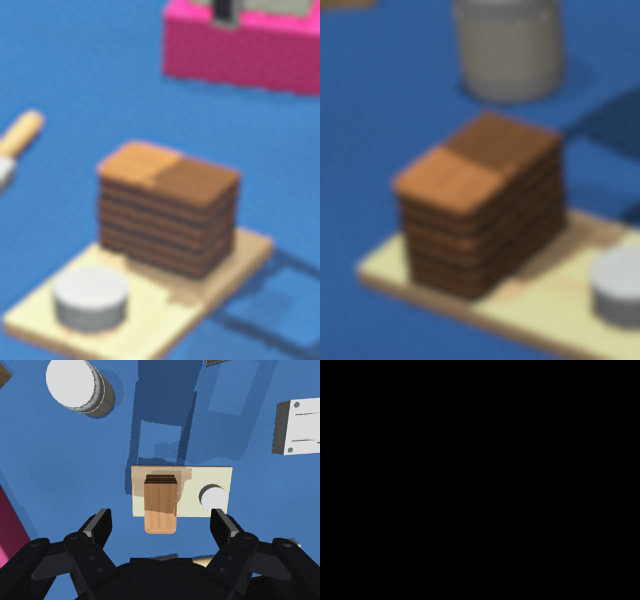

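The final views show three heels stacked flush and flat, the tin and board undisturbed, and the gripper clear. The top heel measures 59.7 mm wide at 75.4°, against 75.6° for the pile. I'm handing in.

```bash
python3 -c "
from rig import r
print(r.sign_off())"
```

```text
the job is handed in; nothing more can be done
None
```

The heel is out of the die and sits flat on top of the pile of two. I handed the job in at about 14 s on the robot's clock.

- **Getting it out:** I pushed the heel about 77 mm up the slope with the shut fingers. I then gripped its sides at its own lean of about 20°, lifted it clear and levelled it.
- **Setting it down:** I lowered it on the pile in 1 mm steps. It touched at the expected height, and the press peaked at about 29 N. I eased that to about 11 N before opening the fingers and rising straight up.

**Last checks:**
- The side and scene views show the three heels stacked flush and flat, with the board and tin undisturbed.
- From above, the heel's direction is within about 0.3° of the pile's.
- The wrist picture puts the heel's far end about 3.5 mm short along its length. That is inside the 9 mm limit and near the 2 mm camera error.
- In that picture the heel's outline came out 114 mm long instead of 100. I put this down to the pile's end faces being caught in the colour mask, so the length offset is the least certain number.
- I did not measure how far the pile itself moved. I only saw that it still stands and looks aligned.

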